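# Fill the empty cradles of a battery charger

### The job

Two of the four cradles of the battery charger are empty, and two spare packs are on the worktop, one lying and one standing: put a spare into each empty cradle, contact end down and pushed fully home against the contact springs. Leave the packs that are already charging in their cradles, and do not shove the other things about.

Things in the scene. Friction and masses are not known exactly. Their poses are not given: they have to be found in the camera images.
- base: black charging base fixed to the worktop: bed 74 mm deep (x), 204 mm wide (y), 14 mm high, carrying a row of four identical grey cradles 50 mm apart in y; power housing at its left end (y 103 to 143 mm, 34 mm high). Origin: on the worktop under the middle of the row; x to the rear, y to the left along the row, z up
- cradle_a: one of four identical grey cradles, two of them full and two empty at the start. All four: origin at the centre of the underside, 14 mm above the worktop, axes as the base; outside 44 (x) by 49 (y) by 34 mm high; open pocket centred on the origin, 29 mm (x) by 44 mm (y), floor at z = 6 mm, rim at z = 34 mm (front wall 22 mm in its middle)
- cradle_b: cradle like cradle_a, full or empty. In all four, three sprung brass fingers in the rear wall bulge 5 mm into the pocket at z = 16 mm; they give way, press the pack against the front wall with 2 to 5 N (it settles up to 1.5 mm forward) and grip it, so that it may hang up in the last 14 mm until it is pushed down with a few newtons, at most 10
- cradle_c: cradle like cradle_a, full or empty. A pack goes in contact end down, its x along the cradle's x, either way round; home, its contact end is on the floor, 38 mm of it above the rim. At both y ends of the pocket a round-topped guide cheek, 24 mm long in x, rises to z = 60 mm, 2 mm from the pack's narrow side; next packs are 10 mm away. Its broad faces, front and rear, are clear
- cradle_d: cradle like cradle_a, full or empty. The order of the four along the row, a to d, varies too
- charging_a: battery pack standing in one of the cradles, to be left there. All four packs are alike: dark block 26 (x) by 40 (y) by 66 mm (z), 0.11 kg, grey cap at the top end, brass strips at the contact end, whose last 7 mm are a nose 1.5 mm narrower all round with a chamfer above. Origin: centre of the contact end face; z towards the top end; front and back alike
- charging_b: battery pack like charging_a, standing in another cradle, to be left there
- spare_lying: spare battery pack, same shape and axes as charging_a. At the start it lies on a broad 40 x 66 mm face on the worktop: its z axis is level, 13 mm up, pointing to the capped top end; its y axis (40 mm) is level too
- spare_standing: spare battery pack, same shape and axes as charging_a. At the start it stands on its contact end on the worktop (z axis up)
- charger: bystander: white wall-charger cube, 30 x 27 x 38 mm, origin centre of its underside
- flux_bottle: bystander: small dropper bottle, 34 mm across, 95 mm high, origin centre of its underside
- tape: bystander: roll of tape lying flat, 68 mm across, 12 mm high, origin centre of its underside
- usb_stick: bystander: small plug-in adapter, 15 x 38 x 8 mm, origin centre of its underside

How it is judged (in metres and radians):
At the end, for the whole second after the job is handed in: Each of the four cradles holds one pack, at rest: contact end down and at most 2.5 mm above the pocket floor, upright within 5 degrees, within 5 mm of the cradle's middle. The two packs that were charging have never been moved by more than 12 mm, so they are still in their own cradles (((horizontal distance between charging_a and cradle_a below 0.005 m and z of charging_a in the frame of cradle_a below 0.0085 m and angle between charging_a's own z axis and vertical below 0.09 rad) or (horizontal distance between charging_b and cradle_a below 0.005 m and z of charging_b in the frame of cradle_a below 0.0085 m and angle between charging_b's own z axis and vertical below 0.09 rad) or (horizontal distance between spare_lying and cradle_a below 0.005 m and z of spare_lying in the frame of cradle_a below 0.0085 m and angle between spare_lying's own z axis and vertical below 0.09 rad) or (horizontal distance between spare_standing and cradle_a below 0.005 m and z of spare_standing in the frame of cradle_a below 0.0085 m and angle between spare_standing's own z axis and vertical below 0.09 rad)) and ((horizontal distance between charging_a and cradle_b below 0.005 m and z of charging_a in the frame of cradle_b below 0.0085 m and angle between charging_a's own z axis and vertical below 0.09 rad) or (horizontal distance between charging_b and cradle_b below 0.005 m and z of charging_b in the frame of cradle_b below 0.0085 m and angle between charging_b's own z axis and vertical below 0.09 rad) or (horizontal distance between spare_lying and cradle_b below 0.005 m and z of spare_lying in the frame of cradle_b below 0.0085 m and angle between spare_lying's own z axis and vertical below 0.09 rad) or (horizontal distance between spare_standing and cradle_b below 0.005 m and z of spare_standing in the frame of cradle_b below 0.0085 m and angle between spare_standing's own z axis and vertical below 0.09 rad)) and ((horizontal distance between charging_a and cradle_c below 0.005 m and z of charging_a in the frame of cradle_c below 0.0085 m and angle between charging_a's own z axis and vertical below 0.09 rad) or (horizontal distance between charging_b and cradle_c below 0.005 m and z of charging_b in the frame of cradle_c below 0.0085 m and angle between charging_b's own z axis and vertical below 0.09 rad) or (horizontal distance between spare_lying and cradle_c below 0.005 m and z of spare_lying in the frame of cradle_c below 0.0085 m and angle between spare_lying's own z axis and vertical below 0.09 rad) or (horizontal distance between spare_standing and cradle_c below 0.005 m and z of spare_standing in the frame of cradle_c below 0.0085 m and angle between spare_standing's own z axis and vertical below 0.09 rad)) and ((horizontal distance between charging_a and cradle_d below 0.005 m and z of charging_a in the frame of cradle_d below 0.0085 m and angle between charging_a's own z axis and vertical below 0.09 rad) or (horizontal distance between charging_b and cradle_d below 0.005 m and z of charging_b in the frame of cradle_d below 0.0085 m and angle between charging_b's own z axis and vertical below 0.09 rad) or (horizontal distance between spare_lying and cradle_d below 0.005 m and z of spare_lying in the frame of cradle_d below 0.0085 m and angle between spare_lying's own z axis and vertical below 0.09 rad) or (horizontal distance between spare_standing and cradle_d below 0.005 m and z of spare_standing in the frame of cradle_d below 0.0085 m and angle between spare_standing's own z axis and vertical below 0.09 rad)) and linear speed of each of charging_a, charging_b, spare_lying, spare_standing below 0.02 m/s); the robot touches nothing.
It fails at once if a pack that is charging is pulled up or knocked by more than 12 mm (distance of any of charging_a, charging_b from where it was at the start of the episode above 0.012 m).
It fails at once if a bystander (charger cube, bottle, tape, adapter) is shoved by more than 40 mm or the bottle knocked over (distance of any of charger, flux_bottle, tape, usb_stick from where it was at the start of the episode above 0.04 m or angle between flux_bottle's own z axis and vertical above 0.6 rad).
It also fails if it takes over 64 s, if anything falls off the work surface, if the arm or the gripper's body presses on something with over 40 N, if the wrist force passes 120 N, or if a joint passes its speed limit or range.

### The arm

A 6-joint arm with a two-finger parallel gripper is mounted at the origin on a cart in front of the work surface, level with it; the furniture and walls round the work are solid. World frame = base frame: x ahead of the robot, y to its left, z up, the work surface at z = 0. Lengths are in mm, angles in rad, forces in N, time in s.
With the tool pointing down it reaches from about 350 to 950 mm from the base axis. Payload 17.4 kg.
Tool frame: the origin (TCP) lies between the finger pads; the fingertips stand 8 mm ahead of it and the grasp point (between the pads) lies 11 mm behind it; z points along the fingers, y is the line along which they close (so a half turn about z gives the same grasp; the last joint's range is limited). The gripper opens to 93 mm and grips with 3 to 60 N. Pads are 15 mm wide; open, the fingers measure 128 mm over their backs; the gripper's body (75 mm by 188 mm) begins 65 mm behind the grasp point.
Start: joints at [1.088, 0.116, 1.442, -0, 1.584, -0.038], TCP at [290.446, 609.322, 226.646] pointing down, gripper open.
Joint ranges: [-2.83, 2.83], [-0.83, 2.19], [0.07, 2.5], [-1.14, 4.28], [0.01, 3], [-2.97, 2.97]. Speed limits (rad/s): [1.89, 1.89, 2.22, 3.14, 3.14, 3.14].

### API

Orientations are given as a unit quaternion [w, x, y, z].
In Python, from plant import arm gives the robot as it stands. The module is installed in compiled form; this text tells all that it offers.
- The arm moves only by the tool arm_command, never from a script. Its argument "deltas" is a list of rows, each an object of numbers: "dx", "dy", "dz": the shift along the tool's x, y, z in cm; "ax", "ay", "az": the turn, a rotation vector about the tool's x, y, z in degrees. In form: [{"dx": .., "dy": .., "dz": .., "ax": .., "ay": .., "az": ..}, ...]. A call has 1 to 12 rows; each row shifts and turns the commanded pose from where the row before left it, along the tool's axes as they then stand; what a row does not reach is not made up. A row lasts 1/8 s, in which the tool goes at most 62.5 mm and 10.7 degrees, less where a joint would pass 70% of its speed; a pose out of reach is approached as far as the arm can. A call is refused whole if a number of a shift passes 6.25 or a number of a turn 10.7, either way. A call with a gripper value outside its range is refused whole. "hand" is the finger opening in cm, from 0 to 9.3, set as the call begins (left out, the last holds). The fingers move at their own pace and stop on an object; the grip force is fixed at half the most. Time passes only in rows, so rows that do not move let the fingers close. It gives the time, the measured TCP pose, the force, the opening and the grip force at its end, in the units of the state.
- arm.observe(): the state, without advancing time (a new reading comes with each control period).
- arm.camera(name): name is "side" or "top"; returns the picture (400x640x3 uint8, red, green, blue); there is no depth.
- arm.camera_info(name): a dict with "camera_matrix" (3x3 intrinsics, pixels), "camera_from_world" (4x4, takes a point from world to camera coordinates). Camera axes: x right, y down, z forward; pixel columns grow to the right and rows downward; lengths in mm; the calibration is good to about 2 mm. A picture is of the moment at which its call begins. camera_info takes no time and is no camera call.
- arm.sign_off(): hands the job in; it is judged then, once.
The state is a dict: "time": time; "joint_pos": joint angles; "dq": joint speeds; "effort": joint torques, N m; "position": TCP position; "ee_rot": TCP orientation; "contact_force": force on the tool from outside, world axes, zero at the start; "wrist_torque": the same for the moment, N m; "opening": finger opening in mm; "gripper_force": force on a finger pad.
Only numpy, scipy, OpenCV 4.12 (cv2) and the standard library are available. Lean on these libraries where they do the work, as an engineer would, in place of code of your own. Each camera call takes 0.05 s, during which the arm holds its last target. There are 200 camera calls.

## Working session

There is one attempt and no reset: what is moved stays moved. The work goes in short steps, Python scripts to look and compute and a tool call to move; the robot and the scene stay as the last step left them, time stands still between calls to the robot, and variables do not carry over. Pictures are saved under pics/ and viewed, at most 10 in all, crops included, and the job is handed in when it is done.

Besides the shell and the picture viewer there is one more tool, called after "Request:" as a command line: name --argument value ..., lists and objects as JSON in quotes. arm_command: Moves the arm, as the interface text tells. Its arguments: {"type":"object","properties":{"deltas":{"type":"array","items":{"type":"object","properties":{"dx":{"type":"number"},"dy":{"type":"number"},"dz":{"type":"number"},"ax":{"type":"number"},"ay":{"type":"number"},"az":{"type":"number"}}}},"hand":{"type":"number"}},"required":["deltas"]}

```bash
mkdir -p pics; ls; python3 - <<'E'
from plant import arm
import cv2,numpy as np
np.set_printoptions(suppress=True,precision=3)
for n in("top","side"):
    im=arm.camera(n); cv2.imwrite(f"pics/{n}0.png",im[:,:,::-1]); i=arm.camera_info(n); print(n,i["camera_matrix"],i["camera_from_world"])
print(arm.observe())
E
```

```text
pics
top [[505.      0.    316.793]
 [  0.    505.    198.026]
 [  0.      0.      1.   ]] [[   0.025   -1.       0.005  -27.757]
 [  -0.984   -0.026   -0.175  474.576]
 [   0.175   -0.001   -0.985 1321.903]
 [   0.       0.       0.       1.   ]]
side [[433.93    0.    329.722]
 [  0.    433.93  197.154]
 [  0.      0.      1.   ]] [[   1.       0.019    0.009 -459.054]
 [   0.019   -0.652   -0.758   26.491]
 [  -0.008    0.758   -0.652 1127.753]
 [   0.       0.       0.       1.   ]]
{'time': 0.1, 'joint_pos': array([ 1.088,  0.116,  1.442,  0.   ,  1.584, -0.038]), 'dq': array([ 0.   , -0.002, -0.002, -0.001,  0.001, -0.001]), 'effort': array([  0.002, -72.289, -62.387,   0.078,   0.023,  -0.   ]), 'position': array([290.367, 609.181, 226.019]), 'ee_rot': array([-0.   ,  0.221,  0.975, -0.   ]), 'contact_force': array([-0.268,  0.131, -0.192]), 'wrist_torque': array([ 0.023,  0.067, -0.025]), 'gripper_force': 0.0, 'opening': 93.36335606140412}
```

View pics/top0.png

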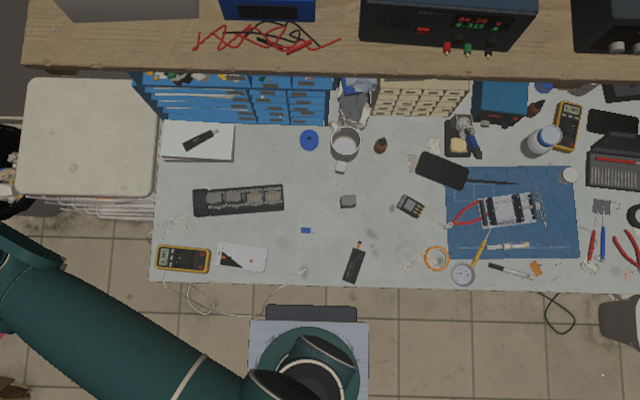

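View pics/side0.png

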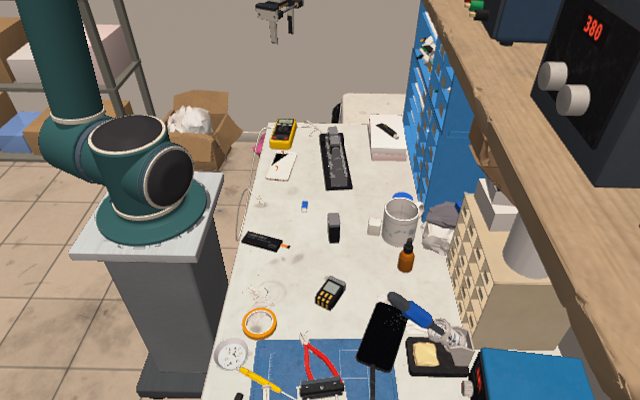

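The top view shows the base near (240,199), the standing pack near (348,201), and candidates for the lying pack near (409,206) and (354,264). I'll zoom in on these.

```bash
python3 - <<'E'
import cv2,numpy as np
t=cv2.imread("pics/top0.png");s=cv2.imread("pics/side0.png")
R=lambda a,w,h:cv2.resize(a,(w,h),interpolation=cv2.INTER_CUBIC)
a=R(t[175:225,185:295],800,364); b=R(t[185:225,330:430],590,236); 
cv2.imwrite("pics/c1.png",np.vstack([a,np.pad(b,((0,0),(0,210),(0,0)))]))
a=R(s[120:195,310:360],400,600); b=R(s[205:315,310:360],272,600)
cv2.imwrite("pics/c2.png",np.hstack([a,b]))
E
```

```text
(no output)
```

View pics/c1.png

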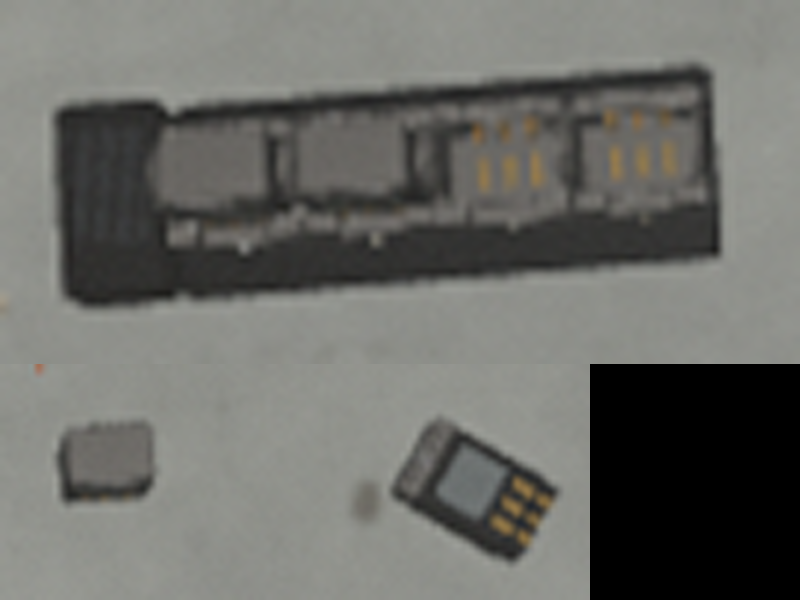

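View pics/c2.png

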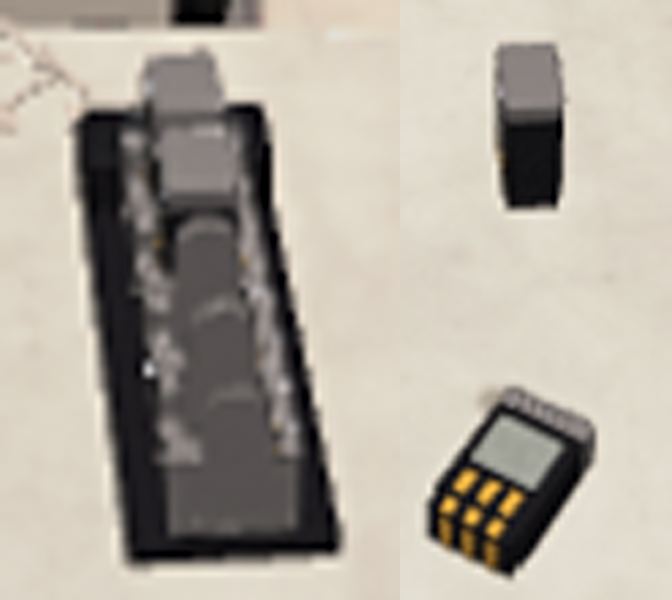

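The crops show these points:
- **Base:** the two left cradles are full, with caps at about (214,197) and (233,196) in the top view. The two right cradles are empty, with brass at about (255,198) and (273,196).
- **Standing spare:** its cap is at about (348,200).
- **Lying spare:** it is centred at about (409,206), with the cap to the upper left and brass to the lower right.

Next I'll measure them.

```bash
cat > h.py <<'E'
from plant import arm
import cv2,numpy as np
np.set_printoptions(suppress=True,precision=2)
I={n:arm.camera_info(n) for n in("top","side")}
def ray(n,uv,z):
    K=np.array(I[n]["camera_matrix"]);T=np.array(I[n]["camera_from_world"]);R=T[:3,:3]
    c=-R.T@T[:3,3]; d=R.T@np.linalg.solve(K,np.array([uv[0],uv[1],1.]))
    return (c+d*(z-c[2])/d[2])[:2]
def proj(n,p):
    K=np.array(I[n]["camera_matrix"]);T=np.array(I[n]["camera_from_world"])
    q=K@(T[:3,:3]@np.array(p,float)+T[:3,3]); return q[:2]/q[2]
def blob(mask,roi,min_a=15):
    x0,y0,x1,y1=roi; m=np.zeros_like(mask); m[y0:y1,x0:x1]=mask[y0:y1,x0:x1]
    n,l,s,c=cv2.connectedComponentsWithStats(m.astype(np.uint8))
    return [((l==i).astype(np.uint8),s[i,4],c[i]) for i in range(1,n) if s[i,4]>=min_a]
def rect(m,n,z):  # min-area rectangle of a blob, measured on the plane z
    p=cv2.findContours(cv2.resize(m*255,None,fx=8,fy=8,interpolation=cv2.INTER_LINEAR)[:, :]//128,cv2.RETR_EXTERNAL,cv2.CHAIN_APPROX_NONE)[0]
    p=max(p,key=cv2.contourArea)[:,0]; w=np.array([ray(n,(q+.5)/8-.5,z) for q in p],np.float32)
    (cx,cy),(a,b),ang=cv2.minAreaRect(w)
    if a<b:a,b,ang=b,a,ang-90
    return np.array([cx,cy,a,b,(ang+90)%180-90])
E
python3 - <<'E'
from h import *
t=cv2.imread("pics/top0.png");s=cv2.imread("pics/side0.png")
def L(im):
    g=im.max(2).astype(int); return g
t_,s_=L(t),L(s)
print(t_[192:212,338:360]); print(s_[210:246,324:344:1])
print(t_[180:220:1,262:290:3])
for roi in[(392,190,426,222)]:
  for m,a,c in blob(t_<135,roi,60): print("lying",a,c,rect(m,"top",26))
for m,a,c in blob(t_<135,(335,185,362,215),60): print("stand sil",a,c,rect(m,"top",0))
for m,a,c in blob(t_<75,(180,175,300,225),60): print("base",a,c,rect(m,"top",14))
for m,a,c in blob(t_<135,(180,175,300,225),60): print("base",a,c,rect(m,"top",14))
E
```

```text
[[144 144 144 145 146 145 145 144 146 146 148 149 146 144 144 144 142 144
  143 140 142 145]
 [143 144 145 143 143 145 145 146 148 148 149 150 149 148 148 148 146 145
  143 144 144 144]
 [144 143 147 145 146 147 147 137 135 141 136 140 134 135 129 128 126 143
  145 143 144 145]
 [145 147 148 134 131 132 129 106 104 116 107 114 106 111 103 101 105 122
  142 145 146 145]
 [144 147 139 113 107 111 105  96  99 105 103 104 105 108 107 110 108 109
  137 146 145 146]
 [146 148 114  97 107 109 109 110 109 109 109 109 108 110 109 111 109 107
  138 151 146 147]
 [149 151  92  84 106 110 106 108 110 107 109 109 107 109 111 109 111 103
  139 151 150 148]
 [147 141  79  83 105 110 108 110 112 110 107 107 110 110 110 110 110 101
  139 149 151 149]
 [147 117  65  81 109 109 111 110 108 109 108 110 111 111 108 112 112 101
  137 149 148 148]
 [150 118  65  81 108 114 109 110 110 111 108 111 112 110 112 112 111 102
  140 151 151 149]
 [149 127  71  76 109 112 110 109 111 110 110 112 110 113 112 114 114 107
  127 148 151 149]
 [150 140  82  68 107 115 113 111 110 112 109 111 109 109 107 107 107  98
  1
[... 5108 characters left out ...]
46]
 [ 51  48  46  46  58  70  89 106 146 145]
 [ 52  73  94 109 114 124 133 148 145 145]
 [114 125 139 148 149 149 146 146 144 144]
 [146 150 146 143 144 146 145 147 146 145]
 [146 145 144 143 143 145 144 146 145 144]
 [144 143 146 141 141 143 143 146 147 144]
 [145 143 145 144 142 142 145 143 146 146]
 [143 144 146 142 143 144 144 142 146 145]
 [143 144 145 143 143 141 145 143 147 144]
 [142 142 144 144 144 142 141 143 144 145]]
lying 427 [409.78 206.04] [ 462.46 -269.78   71.42   50.15   60.9 ]
stand sil 228 [347.52 201.34] [ 476.48 -101.1    49.75   42.    -88.49]
base 1285 [231.6  202.63] [468.51 201.16 249.89  78.79 -84.96]
base 2584 [237.36 200.18] [468.59 201.4  254.93  84.75 -84.82]
```

```bash
cat >> h.py <<'E'
def ext(m,n,ux,zlo,zhi):
    """centre and sizes of a box blob along ux and its left normal; visible faces end at zlo, hidden ones at zhi"""
    T=np.array(I[n]["camera_from_world"]);c=(-T[:3,:3].T@T[:3,3])[:2]
    big=cv2.resize(m.astype(np.float32),None,fx=8,fy=8,interpolation=cv2.INTER_LINEAR)>.5
    p=max(cv2.findContours(big.astype(np.uint8),cv2.RETR_EXTERNAL,cv2.CHAIN_APPROX_NONE)[0],key=cv2.contourArea)[:,0]
    P={z:np.array([ray(n,(q+.5)/8-.5,z) for q in p]) for z in(zlo,zhi)}
    ux=np.array(ux);ux=ux/np.linalg.norm(ux);uy=np.array([-ux[1],ux[0]]);out=[];mid=P[zhi].mean(0)
    for u in(ux,uy):
        e=[]
        for sgn in(1,-1):
            z=zlo if (c-mid)@u*sgn>0 else zhi
            e.append(sgn*np.percentile(P[z]@u*sgn,97 if len(p)>0 else 0))
        out.append(e)
    (a,b),(d,f)=out
    return ux*(a+b)/2+uy*(d+f)/2,a-b,d-f
E
python3 - <<'E'
from h import *
t=cv2.imread("pics/top0.png").max(2);s=cv2.imread("pics/side0.png").max(2)
d=np.pi/180
m=blob(t<118,(392,190,426,222),60)[0][0]
for a in(57,59,61,63): print("lying",a,ext(m,"top",(np.cos(a*d),np.sin(a*d)),0,26))
m=blob(t<118,(335,185,362,215),60)[0][0]
for a in(0,2,4,6): print("stand",a,ext(m,"top",(np.cos(a*d),np.sin(a*d)),0,66))
m=blob(s<180,(318,205,348,250),60)[0][0]
for a in(0,2,4,6): print("stand side",a,ext(m,"side",(np.cos(a*d),np.sin(a*d)),0,66))
m=blob(s<150,(305,268,352,315),60); print([(k[1],k[2]) for k in m])
for a in(57,59,61,63): print("lying side",a,ext(m[0][0],"side",(np.cos(a*d),np.sin(a*d)),0,26))
# base edges: columns right half (bed), subpixel crossing at ~100
def cross(v,th,pos): 
    i=np.where((v[:-1]-th)*(v[1:]-th)<0)[0]; i=i[0] if pos=="first" else i[-1]
    return i+(th-v[i])/(v[i+1]-v[i])
tf=t.astype(float)
rear=np.array([ray("top",(u,175+cross(tf[175:225,u],98,"first")),14) for u in range(215,280,3)])
front=np.array([ray("top",(u,175+cross(tf[175:225,u],98,"last")),0) for u in range(215,280,3)])
right=np.array([ray("top",(270+cross(tf[v,270:300],98,"last"),v),0) for v in range(188,208,2)])
left=np.array([ray("top",(180+cross(tf[v,180:210],98,"first"),v),34) for v in range(194,212,2)])
for n,e in dict(rear=rear,front=front,right=right,left=left).items():
    vx,vy,x,y=cv2.fitLine(e.astype(np.float32),cv2.DIST_HUBER,0,.01,.01).ravel(); 
    print(n,np.degrees(np.arctan2(vy,vx)),x,y)
    yaw=5.0*d; ux=np.array([np.cos(yaw),np.sin(yaw)]);uy=np.array([-ux[1],ux[0]])
    print("   along x,y:",np.median(e@ux),np.median(e@uy))
E
```

```text
lying 57 (array([ 464.87, -271.85]), np.float64(67.81592606066064), np.float64(42.641847598254344))
lying 59 (array([ 464.77, -271.99]), np.float64(67.41438347260046), np.float64(41.26181771168365))
lying 61 (array([ 464.67, -271.98]), np.float64(67.30926669473968), np.float64(40.59593458542747))
lying 63 (array([ 464.51, -271.98]), np.float64(67.61590307320688), np.float64(41.03625879056494))
stand 0 (array([468.9 , -98.22]), np.float64(27.565698644606982), np.float64(39.80780463855666))
stand 2 (array([468.96, -98.4 ]), np.float64(26.909784872984574), np.float64(39.46024276990306))
stand 4 (array([469.21, -98.49]), np.float64(26.665970549205667), np.float64(39.585818398432934))
stand 6 (array([469.44, -98.45]), np.float64(26.456174208452694), np.float64(39.94674856694907))
stand side 0 (array([467.37, -96.52]), np.float64(31.320565000524937), np.float64(37.37825765437236))
stand side 2 (array([468.34, -96.6 ]), np.float64(29.395676763561596), np.float64(37.271849131249525))
stand side 4 (array([468.91, -96.56]), np.float64(28.340186360024802), np.float64(37.68860145148528))
stand s
[... 200 characters left out ...]
6167587), np.float64(40.34178628282643))
lying side 59 (array([ 464.64, -268.6 ]), np.float64(62.607905904184044), np.float64(39.254659327898366))
lying side 61 (array([ 464.45, -268.58]), np.float64(62.21450030355676), np.float64(38.90757686826237))
lying side 63 (array([ 464.43, -268.6 ]), np.float64(62.315262145608514), np.float64(39.680566354152006))
rear -83.98254 507.70447 182.17082
   along x,y: 521.7261653483791 134.77496146798302
front -84.002815 434.64795 187.02278
   along x,y: 449.4256598967304 139.31835464171755
right 6.19568 483.03812 78.54416
   along x,y: 488.00755492516265 36.044577472686754
left 6.4014244 456.76117 320.93356
   along x,y: 482.9680130421355 280.0482270863878
```

Measurements so far, with box sizes within about 1–2 mm of the given ones:

| Item | Position (x, y) in mm | Angle |
|---|---|---|
| Base origin | (471.7, 179.3) | yaw 6.05° |
| Empty cradle, y = -25 | (474.4, 154.5) | as base |
| Empty cradle, y = -75 | (479.6, 104.7) | as base |
| Standing spare | (469.2, -98.5) | about 4–5° |
| Lying spare | (464.7, -272) | z axis at 61° |

Next I'll turn the tool and head for the standing spare.

Request:
arm_command --deltas '[{"az": 9.9},{"az": 9.9},{"az": 9.9},{"az": 9.9},{"az": 9.9},{"az": 9.9},{"dx": -5,"dy": 0.8},{"dx": -5,"dy": 0.8},{"dx": -5,"dy": 0.8},{"dx": -5,"dy": 0.8},{"dx": -5,"dy": 0.8},{"dx": -5,"dy": 0.8}]' --hand 6

```text
invalid input at $.deltas[0]: expected keys dx, dy, dz, ax, ay, az
```

Request:
arm_command --deltas '[{"dx": -5,"dy": 0.8},{"dx": -5,"dy": 0.8},{"dx": -5,"dy": 0.8},{"dx": -5,"dy": 0.8},{"dx": -5,"dy": 0.8},{"dx": -5,"dy": 0.8},{"dx": -5,"dy": 0.8},{"dx": -5,"dy": 0.8},{},{}]'

```text
invalid input at $.deltas[0]: expected keys dx, dy, dz, ax, ay, az
```

Request:
arm_command --deltas '[{"dx": 0,"dy": 0,"dz": 0,"ax": 0,"ay": 0,"az": 9.9},{"dx": 0,"dy": 0,"dz": 0,"ax": 0,"ay": 0,"az": 9.9},{"dx": 0,"dy": 0,"dz": 0,"ax": 0,"ay": 0,"az": 9.9},{"dx": 0,"dy": 0,"dz": 0,"ax": 0,"ay": 0,"az": 9.9},{"dx": 0,"dy": 0,"dz": 0,"ax": 0,"ay": 0,"az": 9.9},{"dx": 0,"dy": 0,"dz": 0,"ax": 0,"ay": 0,"az": 9.9},{"dx": -5,"dy": 0.8,"dz": 0,"ax": 0,"ay": 0,"az": 0},{"dx": -5,"dy": 0.8,"dz": 0,"ax": 0,"ay": 0,"az": 0},{"dx": -5,"dy": 0.8,"dz": 0,"ax": 0,"ay": 0,"az": 0},{"dx": -5,"dy": 0.8,"dz": 0,"ax": 0,"ay": 0,"az": 0},{"dx": -5,"dy": 0.8,"dz": 0,"ax": 0,"ay": 0,"az": 0},{"dx": -5,"dy": 0.8,"dz": 0,"ax": 0,"ay": 0,"az": 0}]' --hand 6

```text
time: 1.6
position: [365.0, 313.2, 226.4]
ee_rot: [0.0, 0.675, 0.738, -0.0]
contact_force: [1.1, -0.2, 0.1]
opening: 60.0
gripper_force: 0.0
```

Request:
arm_command --deltas '[{"dx": -5,"dy": 0.8,"dz": 0,"ax": 0,"ay": 0,"az": 0},{"dx": -5,"dy": 0.8,"dz": 0,"ax": 0,"ay": 0,"az": 0},{"dx": -5,"dy": 0.8,"dz": 0,"ax": 0,"ay": 0,"az": 0},{"dx": -5,"dy": 0.8,"dz": 0,"ax": 0,"ay": 0,"az": 0},{"dx": -5,"dy": 0.8,"dz": 0,"ax": 0,"ay": 0,"az": 0},{"dx": -5,"dy": 0.8,"dz": 0,"ax": 0,"ay": 0,"az": 0},{"dx": -5,"dy": 0.8,"dz": 0,"ax": 0,"ay": 0,"az": 0},{"dx": -5,"dy": 0.8,"dz": 0,"ax": 0,"ay": 0,"az": 0},{"dx": 0,"dy": 0,"dz": 0,"ax": 0,"ay": 0,"az": 0},{"dx": 0,"dy": 0,"dz": 0,"ax": 0,"ay": 0,"az": 0}]'

```text
time: 2.85
position: [464.2, -77.7, 226.4]
ee_rot: [-0.0, 0.675, 0.738, -0.0]
contact_force: [0.4, 0.3, -0.1]
opening: 59.8
gripper_force: 0.0
```

```bash
cat >> h.py <<'E'
from scipy.spatial.transform import Rotation as Rn
def go(x,y,z,th=None):
    """print shift (cm, tool axes) to TCP target and turn about tool z to bring tool y to world angle th (deg)"""
    o=arm.observe();q=o["ee_rot"];R=Rn.from_quat([q[1],q[2],q[3],q[0]]).as_matrix()
    print("t",round(o["time"],2),"pos",o["position"],"open",round(o["opening"],1),"F",o["contact_force"],"q",o["joint_pos"])
    print("tool y ang",np.degrees(np.arctan2(R[1,1],R[0,1])),"tool z",R[:,2])
    print("shift cm",R.T@(np.array([x,y,z])-o["position"])/10)
    if th is not None:
        a=(np.degrees(np.arctan2(R[1,1],R[0,1]))-th+90)%180-90; print("az",a)
E
python3 -c "
from h import *
go(469.2,-98.5,42,4.5)"
```

```text
t 2.85 pos [464.22 -77.72 226.37] open 59.8 F [ 0.38  0.33 -0.11] q [-0.22 -0.34  1.86  0.    1.62 -0.31]
tool y ang 5.0809613169738626 tool z [-0.  0. -1.]
shift cm [-2.12  0.32 18.44]
az 0.5809613169738554
```

Request:
arm_command --deltas '[{"dx": -1,"dy": 0.15,"dz": 3,"ax": 0,"ay": 0,"az": 0.5},{"dx": -1.1,"dy": 0.15,"dz": 3,"ax": 0,"ay": 0,"az": 0},{"dx": 0,"dy": 0,"dz": 3,"ax": 0,"ay": 0,"az": 0},{"dx": 0,"dy": 0,"dz": 3,"ax": 0,"ay": 0,"az": 0},{"dx": 0,"dy": 0,"dz": 2.5,"ax": 0,"ay": 0,"az": 0},{"dx": 0,"dy": 0,"dz": 2,"ax": 0,"ay": 0,"az": 0},{"dx": 0,"dy": 0,"dz": 1.65,"ax": 0,"ay": 0,"az": 0},{"dx": 0,"dy": 0,"dz": 0,"ax": 0,"ay": 0,"az": 0},{"dx": 0,"dy": 0,"dz": 0,"ax": 0,"ay": 0,"az": 0}]'

```text
time: 3.98
position: [469.6, -98.6, 45.9]
ee_rot: [0.0, 0.678, 0.735, 0.0]
contact_force: [-0.1, -0.4, -0.6]
opening: 60.0
gripper_force: 0.0
```

Request:
arm_command --deltas '[{"dx": 0,"dy": 0,"dz": 0,"ax": 0,"ay": 0,"az": 0},{"dx": 0,"dy": 0,"dz": 0,"ax": 0,"ay": 0,"az": 0},{"dx": 0,"dy": 0,"dz": 0,"ax": 0,"ay": 0,"az": 0},{"dx": 0,"dy": 0,"dz": 0,"ax": 0,"ay": 0,"az": 0},{"dx": 0,"dy": 0,"dz": 0,"ax": 0,"ay": 0,"az": 0},{"dx": 0,"dy": 0,"dz": 0,"ax": 0,"ay": 0,"az": 0}]' --hand 0

```text
time: 4.72
position: [469.2, -98.6, 45.2]
ee_rot: [0.0, 0.678, 0.735, -0.0]
contact_force: [0.1, 0.1, 1.2]
opening: 25.7
gripper_force: 29.9
```

Request:
arm_command --deltas '[{"dx": 0,"dy": 0,"dz": -2,"ax": 0,"ay": 0,"az": -1.5},{"dx": 0,"dy": 0,"dz": -4,"ax": 0,"ay": 0,"az": 0},{"dx": 0,"dy": 0,"dz": -4,"ax": 0,"ay": 0,"az": 0},{"dx": 4,"dy": 0.5,"dz": -2,"ax": 0,"ay": 0,"az": 0},{"dx": 4,"dy": 0.5,"dz": 0,"ax": 0,"ay": 0,"az": 0},{"dx": 4,"dy": 0.5,"dz": 0,"ax": 0,"ay": 0,"az": 0},{"dx": 4,"dy": 0.5,"dz": 0,"ax": 0,"ay": 0,"az": 0},{"dx": 4,"dy": 0.5,"dz": 0,"ax": 0,"ay": 0,"az": 0},{"dx": 3,"dy": 0.4,"dz": 0,"ax": 0,"ay": 0,"az": 0},{"dx": 2,"dy": 0.3,"dz": 0,"ax": 0,"ay": 0,"az": 0},{"dx": 0,"dy": 0,"dz": 0,"ax": 0,"ay": 0,"az": 0},{"dx": 0,"dy": 0,"dz": 0,"ax": 0,"ay": 0,"az": 0}]'

```text
time: 6.22
position: [474.3, 152.9, 165.0]
ee_rot: [-0.0, 0.668, 0.744, -0.0]
contact_force: [0.2, 0.0, -0.5]
opening: 25.8
gripper_force: 29.9
```

```bash
python3 -c "
from h import *
go(474.4,154.5,130,6.05)"
```

```text
t 6.22 pos [474.3  152.94 164.98] open 25.8 F [ 0.23  0.03 -0.51] q [ 0.26 -0.25  1.89 -0.    1.5   0.15]
tool y ang 6.1140389525434 tool z [-0. -0. -1.]
shift cm [0.16 0.03 3.5 ]
az 0.06403895254339886
```

Request:
arm_command --deltas '[{"dx": 0.15,"dy": 0,"dz": 2,"ax": 0,"ay": 0,"az": 0},{"dx": 0,"dy": 0,"dz": 1.5,"ax": 0,"ay": 0,"az": 0},{"dx": 0,"dy": 0,"dz": 0,"ax": 0,"ay": 0,"az": 0},{"dx": 0,"dy": 0,"dz": 0,"ax": 0,"ay": 0,"az": 0}]'

```text
time: 6.72
position: [474.3, 154.8, 130.3]
ee_rot: [0.0, 0.668, 0.744, 0.0]
contact_force: [0.4, -0.8, -0.4]
opening: 25.8
gripper_force: 29.9
```

```bash
python3 - <<'E'
from h import *
go(474.4,154.5,130,6.05)
s=arm.camera("side");t=arm.camera("top")
cv2.imwrite("pics/s1.png",s[:,:,::-1]);cv2.imwrite("pics/t1.png",t[:,:,::-1])
a=cv2.resize(s[70:195,290:390,::-1],(480,600),interpolation=cv2.INTER_CUBIC)
b=cv2.resize(t[165:235,200:300,::-1],(320,224),interpolation=cv2.INTER_CUBIC)
cv2.imwrite("pics/c3.png",np.hstack([a,np.pad(b,((0,376),(0,0),(0,0)))]))
E
```

```text
t 6.72 pos [474.29 154.79 130.26] open 25.8 F [ 0.37 -0.85 -0.39] q [ 0.26 -0.23  1.93  0.    1.44  0.16]
tool y ang 6.104981411057648 tool z [ 0.  0. -1.]
shift cm [-0.03  0.01  0.03]
az 0.05498141105765342
```

View pics/c3.png

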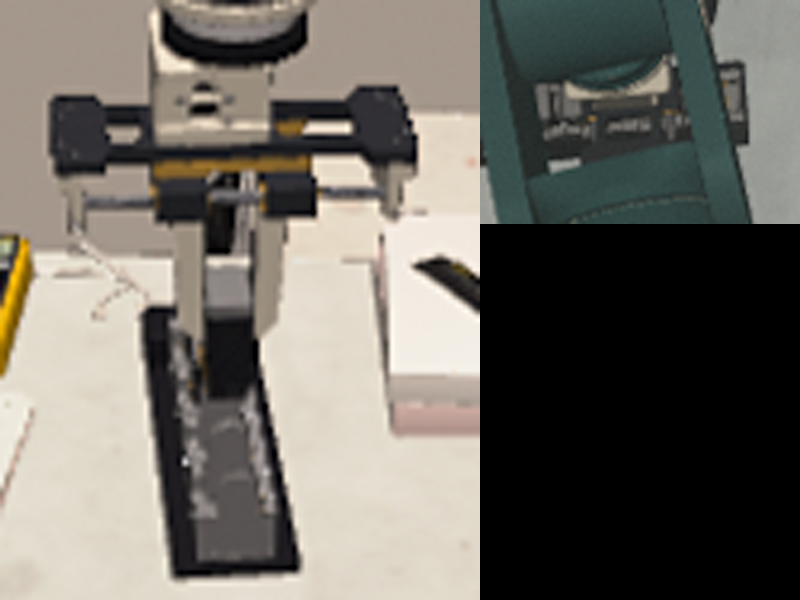

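The held pack, centred at about (337,150) in the side view, lines up with the row of guide cheeks. I'll lower it gently and watch the force.

Request:
arm_command --deltas '[{"dx": 0,"dy": 0,"dz": 1,"ax": 0,"ay": 0,"az": 0},{"dx": 0,"dy": 0,"dz": 1,"ax": 0,"ay": 0,"az": 0},{"dx": 0,"dy": 0,"dz": 0.8,"ax": 0,"ay": 0,"az": 0},{"dx": 0,"dy": 0,"dz": 0.5,"ax": 0,"ay": 0,"az": 0},{"dx": 0,"dy": 0,"dz": 0.4,"ax": 0,"ay": 0,"az": 0},{"dx": 0,"dy": 0,"dz": 0.3,"ax": 0,"ay": 0,"az": 0},{"dx": 0,"dy": 0,"dz": 0,"ax": 0,"ay": 0,"az": 0}]'

```text
time: 7.7
position: [474.2, 154.9, 90.1]
ee_rot: [-0.0, 0.668, 0.744, -0.0]
contact_force: [0.3, 0.6, -0.7]
opening: 25.8
gripper_force: 29.9
```

Request:
arm_command --deltas '[{"dx": 0,"dy": 0,"dz": 0.3,"ax": 0,"ay": 0,"az": 0},{"dx": 0,"dy": 0,"dz": 0.3,"ax": 0,"ay": 0,"az": 0},{"dx": 0,"dy": 0,"dz": 0.2,"ax": 0,"ay": 0,"az": 0},{"dx": 0,"dy": 0,"dz": 0,"ax": 0,"ay": 0,"az": 0}]'

```text
time: 8.2
position: [474.1, 154.9, 81.9]
ee_rot: [-0.0, 0.668, 0.744, -0.0]
contact_force: [-1.1, -0.8, -0.8]
opening: 25.8
gripper_force: 29.9
```

Request:
arm_command --deltas '[{"dx": 0,"dy": 0,"dz": 0.3,"ax": 0,"ay": 0,"az": 0},{"dx": 0,"dy": 0,"dz": 0.3,"ax": 0,"ay": 0,"az": 0},{"dx": 0,"dy": 0,"dz": 0.2,"ax": 0,"ay": 0,"az": 0},{"dx": 0,"dy": 0,"dz": 0,"ax": 0,"ay": 0,"az": 0}]'

```text
time: 8.7
position: [473.9, 154.8, 73.8]
ee_rot: [-0.0, 0.668, 0.744, -0.0]
contact_force: [-1.5, -0.4, -2.3]
opening: 25.9
gripper_force: 29.9
```

Request:
arm_command --deltas '[{"dx": 0,"dy": 0,"dz": 0.3,"ax": 0,"ay": 0,"az": 0},{"dx": 0,"dy": 0,"dz": 0.3,"ax": 0,"ay": 0,"az": 0},{"dx": 0,"dy": 0,"dz": 0.15,"ax": 0,"ay": 0,"az": 0},{"dx": 0,"dy": 0,"dz": 0,"ax": 0,"ay": 0,"az": 0},{"dx": 0,"dy": 0,"dz": 0,"ax": 0,"ay": 0,"az": 0}]'

```text
time: 9.32
position: [474.1, 154.9, 66.5]
ee_rot: [-0.0, 0.668, 0.744, -0.0]
contact_force: [-2.3, 0.3, -1.8]
opening: 26.4
gripper_force: 29.9
```

Request:
arm_command --deltas '[{"dx": 0,"dy": 0,"dz": 0.1,"ax": 0,"ay": 0,"az": 0},{"dx": 0,"dy": 0,"dz": 0.1,"ax": 0,"ay": 0,"az": 0},{"dx": 0,"dy": 0,"dz": 0,"ax": 0,"ay": 0,"az": 0},{"dx": 0,"dy": 0,"dz": 0,"ax": 0,"ay": 0,"az": 0}]'

```text
time: 9.82
position: [474.3, 155.0, 65.2]
ee_rot: [0.0, 0.668, 0.744, 0.0]
contact_force: [-6.5, -0.9, 7.1]
opening: 25.7
gripper_force: 29.9
```

Request:
arm_command --deltas '[{"dx": 0,"dy": 0,"dz": 0.1,"ax": 0,"ay": 0,"az": 0},{"dx": 0,"dy": 0,"dz": 0,"ax": 0,"ay": 0,"az": 0},{"dx": 0,"dy": 0,"dz": 0,"ax": 0,"ay": 0,"az": 0}]'

```text
time: 10.2
position: [474.4, 155.0, 65.1]
ee_rot: [0.0, 0.668, 0.744, 0.0]
contact_force: [-10.8, -2.5, 17.7]
opening: 26.0
gripper_force: 30.0
```

Request:
arm_command --deltas '[{"dx": 0,"dy": 0,"dz": 0,"ax": 0,"ay": 0,"az": 0},{"dx": 0,"dy": 0,"dz": 0,"ax": 0,"ay": 0,"az": 0},{"dx": 0,"dy": 0,"dz": 0,"ax": 0,"ay": 0,"az": 0},{"dx": 0,"dy": 0,"dz": -3,"ax": 0,"ay": 0,"az": 0},{"dx": 0,"dy": 0,"dz": -4,"ax": 0,"ay": 0,"az": 0},{"dx": 0,"dy": 0,"dz": 0,"ax": 0,"ay": 0,"az": 0}]' --hand 5

```text
time: 10.95
position: [475.4, 155.2, 136.6]
ee_rot: [0.001, 0.668, 0.744, 0.002]
contact_force: [-0.0, -1.0, 0.4]
opening: 50.2
gripper_force: 0.0
```

The first pack sits on the pocket floor: at TCP z 65, 18 N gave no further movement. I'm heading for the lying spare, to grip its narrow sides near the cap with the tool leaning 25°.

Request:
arm_command --deltas '[{"dx": -4.5,"dy": -0.5,"dz": -1,"ax": 0,"ay": 0,"az": 0},{"dx": -4.5,"dy": -0.5,"dz": -1,"ax": 0,"ay": 0,"az": 0},{"dx": -4.5,"dy": -0.5,"dz": 0,"ax": 0,"ay": 0,"az": 0},{"dx": -4.5,"dy": -0.5,"dz": 0,"ax": 0,"ay": 0,"az": 0},{"dx": -4.5,"dy": -0.5,"dz": 0,"ax": 0,"ay": 0,"az": 0},{"dx": -4.5,"dy": -0.5,"dz": 0,"ax": 0,"ay": 0,"az": 0},{"dx": -4.5,"dy": -0.5,"dz": 0,"ax": 0,"ay": 0,"az": 0},{"dx": -4.5,"dy": -0.5,"dz": 0,"ax": 0,"ay": 0,"az": 0},{"dx": -4.5,"dy": -0.5,"dz": 0,"ax": 0,"ay": 0,"az": 0},{"dx": 0,"dy": 0,"dz": 0,"ax": 0,"ay": 0,"az": 8.8},{"dx": 0,"dy": 0,"dz": 0,"ax": 0,"ay": 0,"az": 8.8},{"dx": 0,"dy": 0,"dz": 0,"ax": 0,"ay": 0,"az": 8.8}]' --hand 6.5

```text
time: 12.45
position: [472.3, -252.7, 152.4]
ee_rot: [-0.001, 0.822, 0.569, -0.0]
contact_force: [0.2, 0.1, 0.3]
opening: 64.8
gripper_force: 0.0
```

Request:
arm_command --deltas '[{"dx": 0,"dy": 0,"dz": 0,"ax": 0,"ay": 0,"az": 8.8},{"dx": 0,"dy": 0,"dz": 0,"ax": 0,"ay": -8.5,"az": 0},{"dx": 0,"dy": 0,"dz": 0,"ax": 0,"ay": -8.5,"az": 0},{"dx": 0,"dy": 0,"dz": 0,"ax": 0,"ay": -8,"az": 0},{"dx": 0,"dy": 0,"dz": 0,"ax": 0,"ay": 0,"az": 0},{"dx": 0,"dy": 0,"dz": 0,"ax": 0,"ay": 0,"az": 0}]'

```text
time: 13.2
position: [472.6, -252.5, 153.2]
ee_rot: [0.109, 0.842, 0.495, -0.186]
contact_force: [0.2, -0.9, 0.7]
opening: 64.7
gripper_force: 0.0
```

```bash
python3 - <<'E'
from h import *
s=arm.camera("side");t=arm.camera("top")
cv2.imwrite("pics/s2.png",s[:,:,::-1]);cv2.imwrite("pics/t2.png",t[:,:,::-1])
go(474.9,-252.6,15)
E
```

```text
t 13.3 pos [ 472.38 -253.09  153.75] open 65.1 F [-0.11  0.4   0.75] q [-0.31 -0.11  1.83 -0.43  1.52  0.24]
tool y ang -29.137664209549733 tool z [-0.2  -0.37 -0.91]
shift cm [ 5.99  0.19 12.52]
```

View pics/s2.png

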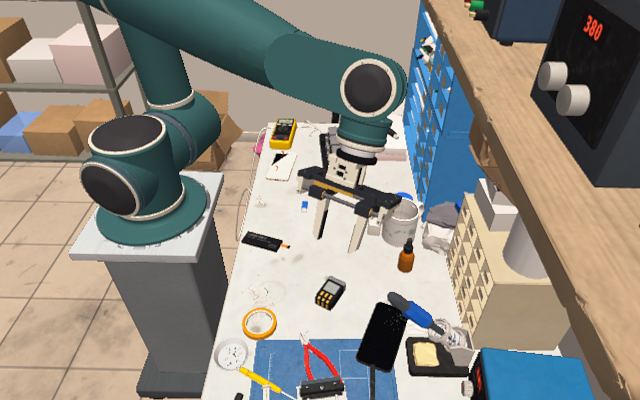

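The tool stands over the lying spare, seen at (330,292) in the side view. It leans the right way, with joint 4 negative, so the later tilt goes to positive joint 4, which is inside its range. Straight down now.

Request:
arm_command --deltas '[{"dx": 1.2,"dy": 0.05,"dz": 2.5,"ax": 0,"ay": 0,"az": 0},{"dx": 1.2,"dy": 0.05,"dz": 2.5,"ax": 0,"ay": 0,"az": 0},{"dx": 1.2,"dy": 0.05,"dz": 2.5,"ax": 0,"ay": 0,"az": 0},{"dx": 1.2,"dy": 0.05,"dz": 2.5,"ax": 0,"ay": 0,"az": 0},{"dx": 0.6,"dy": 0,"dz": 1.25,"ax": 0,"ay": 0,"az": 0},{"dx": 0.6,"dy": 0,"dz": 1.25,"ax": 0,"ay": 0,"az": 0},{"dx": 0,"dy": 0,"dz": 0,"ax": 0,"ay": 0,"az": 0},{"dx": 0,"dy": 0,"dz": 0,"ax": 0,"ay": 0,"az": 0}]'

```text
time: 14.3
position: [475.5, -252.4, 15.8]
ee_rot: [0.11, 0.842, 0.495, -0.186]
contact_force: [0.1, -0.1, -0.2]
opening: 65.6
gripper_force: 0.0
```

Request:
arm_command --deltas '[{"dx": 0,"dy": 0,"dz": 0,"ax": 0,"ay": 0,"az": 0},{"dx": 0,"dy": 0,"dz": 0,"ax": 0,"ay": 0,"az": 0},{"dx": 0,"dy": 0,"dz": 0,"ax": 0,"ay": 0,"az": 0},{"dx": 0,"dy": 0,"dz": 0,"ax": 0,"ay": 0,"az": 0},{"dx": 0,"dy": 0,"dz": 0,"ax": 0,"ay": 0,"az": 0},{"dx": 0,"dy": 0,"dz": 0,"ax": 0,"ay": 0,"az": 0}]' --hand 0

```text
time: 15.05
position: [475.2, -252.2, 15.2]
ee_rot: [0.11, 0.842, 0.495, -0.187]
contact_force: [-1.4, 2.1, 5.1]
opening: 39.7
gripper_force: 30.0
```

Request:
arm_command --deltas '[{"dx": -0.6,"dy": 0,"dz": -1.3,"ax": 0,"ay": 0,"az": 0},{"dx": -1.2,"dy": 0,"dz": -2.5,"ax": 0,"ay": 0,"az": 0},{"dx": -1.2,"dy": 0,"dz": -2.5,"ax": 0,"ay": 0,"az": 0},{"dx": -1.2,"dy": 0,"dz": -2.5,"ax": 0,"ay": 0,"az": 0},{"dx": 0,"dy": 0,"dz": 0,"ax": 0,"ay": 9,"az": 0},{"dx": 0,"dy": 0,"dz": 0,"ax": 0,"ay": 9,"az": 0},{"dx": 0,"dy": 0,"dz": 0,"ax": 0,"ay": 9,"az": 0},{"dx": 0,"dy": 0,"dz": 0,"ax": 0,"ay": 9,"az": 0},{"dx": 0,"dy": 0,"dz": 0,"ax": 0,"ay": 9,"az": 0},{"dx": 0,"dy": 0,"dz": 0,"ax": 0,"ay": 0,"az": 0}]'

```text
time: 16.3
position: [473.7, -254.4, 112.4]
ee_rot: [-0.088, 0.85, 0.498, 0.15]
contact_force: [0.6, 0.5, -1.1]
opening: 39.7
gripper_force: 30.0
```

```bash
python3 -c "
from h import *
go(490,-150,120)"
```

```text
t 16.3 pos [ 473.71 -254.37  112.44] open 39.7 F [ 0.59  0.45 -1.08] q [-0.73 -0.1   1.88  0.34  1.45 -0.27]
tool y ang -29.236756688142282 tool z [ 0.17  0.3  -0.94]
shift cm [ 9.56 -3.68  2.68]
```

Request:
arm_command --deltas '[{"dx": 3.2,"dy": -1.2,"dz": 0.9,"ax": 0,"ay": 0,"az": 0},{"dx": 3.2,"dy": -1.2,"dz": 0.9,"ax": 0,"ay": 0,"az": 0},{"dx": 3.2,"dy": -1.2,"dz": 0.9,"ax": 0,"ay": 0,"az": 0},{"dx": 0,"dy": 0,"dz": 0,"ax": 0,"ay": 9,"az": 0},{"dx": 0,"dy": 0,"dz": 0,"ax": 0,"ay": 9,"az": 0},{"dx": 0,"dy": 0,"dz": 0,"ax": 0,"ay": 9,"az": 0},{"dx": 0,"dy": 0,"dz": 0,"ax": 0,"ay": 9,"az": 0},{"dx": 0,"dy": 0,"dz": 0,"ax": 0,"ay": 9,"az": 0},{"dx": 0,"dy": 0,"dz": 0,"ax": 0,"ay": 0,"az": 0},{"dx": 0,"dy": 0,"dz": 0,"ax": 0,"ay": 0,"az": 0}]'

```text
time: 17.55
position: [491.8, -148.2, 120.3]
ee_rot: [-0.272, 0.728, 0.429, 0.461]
contact_force: [0.4, 0.1, 0.2]
opening: 39.9
gripper_force: 30.0
```

```bash
python3 - <<'E'
from h import *
go(490,-150,58)
s=arm.camera("side");t=arm.camera("top")
cv2.imwrite("pics/s3.png",s[:,:,::-1]);cv2.imwrite("pics/t3.png",t[:,:,::-1])
a=cv2.resize(s[130:330,220:440,::-1],(660,600),interpolation=cv2.INTER_CUBIC)
cv2.imwrite("pics/c4.png",a)
E
```

```text
t 17.55 pos [ 491.85 -148.23  120.33] open 39.9 F [0.43 0.15 0.18] q [-0.86  0.02  2.02  1.02  1.66 -0.57]
tool y ang -28.989934397475736 tool z [ 0.44  0.79 -0.43]
shift cm [-5.74 -0.08  2.44]
```

View pics/c4.png

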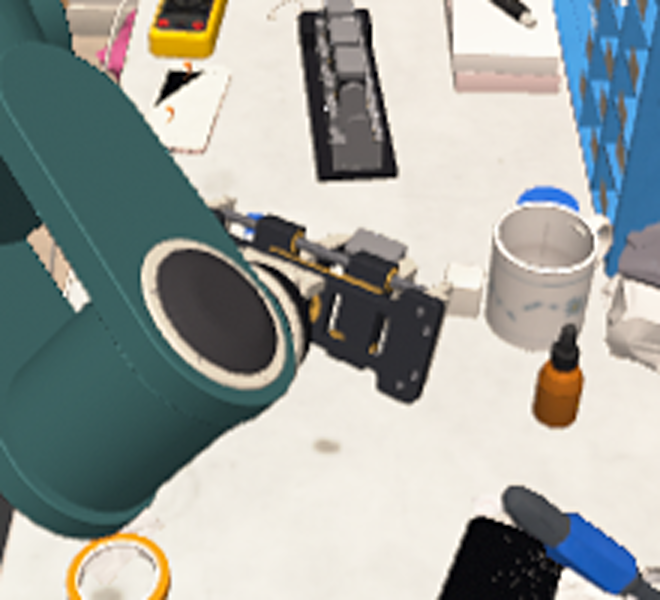

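The spare is now held upright, with its cap at about (345,212) in the full side picture. There is nothing below it, and the tape, charger and bottle are clear. I'll lower it to the worktop.

Request:
arm_command --deltas '[{"dx": -1.9,"dy": 0,"dz": 0.8,"ax": 0,"ay": 0,"az": 0},{"dx": -1.9,"dy": 0,"dz": 0.8,"ax": 0,"ay": 0,"az": 0},{"dx": -1.4,"dy": 0,"dz": 0.6,"ax": 0,"ay": 0,"az": 0},{"dx": -0.4,"dy": 0,"dz": 0.2,"ax": 0,"ay": 0,"az": 0},{"dx": 0,"dy": 0,"dz": 0,"ax": 0,"ay": 0,"az": 0},{"dx": 0,"dy": 0,"dz": 0,"ax": 0,"ay": 0,"az": 0}]'

```text
time: 18.4
position: [490.8, -150.5, 59.5]
ee_rot: [-0.272, 0.727, 0.428, 0.463]
contact_force: [-0.1, 0.3, -0.0]
opening: 39.5
gripper_force: 30.0
```

Request:
arm_command --deltas '[{"dx": -0.18,"dy": 0,"dz": 0.09,"ax": 0,"ay": 0,"az": 0},{"dx": 0,"dy": 0,"dz": 0,"ax": 0,"ay": 0,"az": 0},{"dx": 0,"dy": 0,"dz": 0,"ax": 0,"ay": 0,"az": 0}]'

```text
time: 18.77
position: [490.7, -150.2, 57.2]
ee_rot: [-0.272, 0.727, 0.428, 0.463]
contact_force: [-1.0, 0.5, -1.5]
opening: 40.0
gripper_force: 30.0
```

Request:
arm_command --deltas '[{"dx": -0.18,"dy": 0,"dz": 0.09,"ax": 0,"ay": 0,"az": 0},{"dx": 0,"dy": 0,"dz": 0,"ax": 0,"ay": 0,"az": 0},{"dx": 0,"dy": 0,"dz": 0,"ax": 0,"ay": 0,"az": 0}]'

```text
time: 19.15
position: [490.7, -150.2, 55.0]
ee_rot: [-0.272, 0.727, 0.427, 0.463]
contact_force: [-0.8, -0.3, -1.6]
opening: 40.1
gripper_force: 30.0
```

Request:
arm_command --deltas '[{"dx": -0.09,"dy": 0,"dz": 0.04,"ax": 0,"ay": 0,"az": 0},{"dx": 0,"dy": 0,"dz": 0,"ax": 0,"ay": 0,"az": 0},{"dx": 0,"dy": 0,"dz": 0,"ax": 0,"ay": 0,"az": 0}]'

```text
time: 19.52
position: [490.7, -150.2, 54.1]
ee_rot: [-0.272, 0.727, 0.428, 0.463]
contact_force: [-0.4, 0.1, -0.3]
opening: 39.7
gripper_force: 30.0
```

Request:
arm_command --deltas '[{"dx": -0.09,"dy": 0,"dz": 0.04,"ax": 0,"ay": 0,"az": 0},{"dx": -0.09,"dy": 0,"dz": 0.04,"ax": 0,"ay": 0,"az": 0},{"dx": 0,"dy": 0,"dz": 0,"ax": 0,"ay": 0,"az": 0},{"dx": 0,"dy": 0,"dz": 0,"ax": 0,"ay": 0,"az": 0}]'

```text
time: 20.02
position: [490.7, -150.2, 52.6]
ee_rot: [-0.272, 0.727, 0.428, 0.463]
contact_force: [-2.5, -0.2, 5.5]
opening: 39.4
gripper_force: 30.0
```

It's resting on the worktop. I'll release it and back straight out.

Request:
arm_command --deltas '[{"dx": 0,"dy": 0,"dz": 0,"ax": 0,"ay": 0,"az": 0},{"dx": 0,"dy": 0,"dz": 0,"ax": 0,"ay": 0,"az": 0},{"dx": 0,"dy": 0,"dz": 0,"ax": 0,"ay": 0,"az": 0},{"dx": 0,"dy": 0,"dz": -1,"ax": 0,"ay": 0,"az": 0},{"dx": 0,"dy": 0,"dz": -3,"ax": 0,"ay": 0,"az": 0},{"dx": 0,"dy": 0,"dz": -4,"ax": 0,"ay": 0,"az": 0},{"dx": 0,"dy": 0,"dz": -4,"ax": 0,"ay": 0,"az": 0},{"dx": -3,"dy": 0,"dz": -2,"ax": 0,"ay": 0,"az": 0},{"dx": 0,"dy": 0,"dz": 0,"ax": 0,"ay": 0,"az": 0}]' --hand 6.5

```text
time: 21.15
position: [421.9, -273.7, 83.4]
ee_rot: [-0.272, 0.728, 0.426, 0.463]
contact_force: [1.3, -1.0, 0.9]
opening: 65.0
gripper_force: 0.0
```

```bash
python3 - <<'E'
from h import *
go(490,-150,200)
s=arm.camera("side");t=arm.camera("top")
cv2.imwrite("pics/s4.png",s[:,:,::-1]);cv2.imwrite("pics/t4.png",t[:,:,::-1])
print(proj("top",(495,-140,40)),proj("side",(495,-140,40)))
cv2.imwrite("pics/c5.png",np.hstack([cv2.resize(x,(400,400),interpolation=cv2.INTER_CUBIC) for x in(s[170:290,300:420,::-1],t[150:250,310:410,::-1])]))
E
```

```text
t 21.15 pos [ 421.88 -273.73   83.45] open 65.0 F [ 1.26 -1.    0.85] q [-1.09  0.19  1.9   0.89  1.79 -0.74]
tool y ang -29.21199068764592 tool z [ 0.44  0.79 -0.42]
shift cm [16.53 -0.11  7.88]
[362.89 192.13] [344.42 239.57]
```

View pics/c5.png

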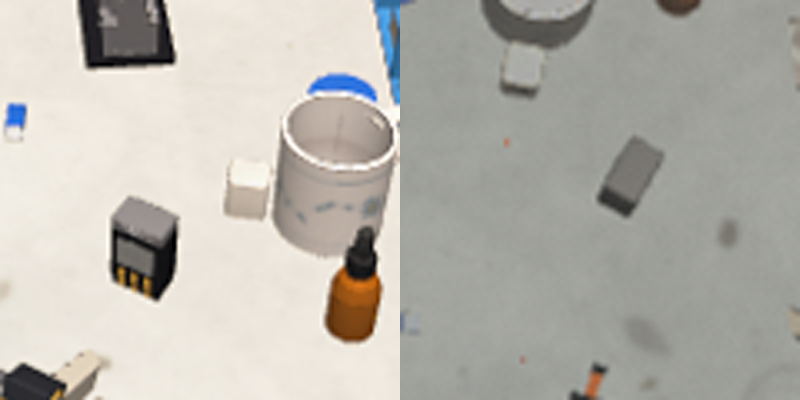

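The spare stands upright, with its cap at about (367,192) in the top view and (343,236) in the side view. I'll measure it and bring the tool back to vertical.

```bash
python3 - <<'E'
from h import *
t=cv2.imread("pics/t4.png").max(2);d=np.pi/180
for m,a,c in blob(t<118,(350,178,385,212),60):
    print(a,c)
    for g in(55,58,61,64,67): print(g,*ext(m,"top",(np.cos(g*d),np.sin(g*d)),0,66))
E
```

Request:
arm_command --deltas '[{"dx": 4,"dy": 0,"dz": -2,"ax": 0,"ay": 0,"az": 0},{"dx": 4,"dy": 0,"dz": -2,"ax": 0,"ay": 0,"az": 0},{"dx": 4,"dy": 0,"dz": -2,"ax": 0,"ay": 0,"az": 0},{"dx": 0,"dy": 0,"dz": 0,"ax": 0,"ay": -9.2,"az": 0},{"dx": 0,"dy": 0,"dz": 0,"ax": 0,"ay": -9.2,"az": 0},{"dx": 0,"dy": 0,"dz": 0,"ax": 0,"ay": -9.2,"az": 0},{"dx": 0,"dy": 0,"dz": 0,"ax": 0,"ay": -9.2,"az": 0},{"dx": 0,"dy": 0,"dz": 0,"ax": 0,"ay": -9.2,"az": 0},{"dx": 0,"dy": 0,"dz": 0,"ax": 0,"ay": -9.2,"az": 0},{"dx": 0,"dy": 0,"dz": 0,"ax": 0,"ay": -9.2,"az": 0},{"dx": 0,"dy": 0,"dz": 0,"ax": 0,"ay": 0,"az": 0}]'

```text
time: 22.62
position: [422.0, -273.1, 219.0]
ee_rot: [-0.002, 0.861, 0.509, 0.005]
contact_force: [0.7, -0.3, -0.3]
opening: 65.2
gripper_force: 0.0
```

Request:
arm_command --deltas '[{"dx": 0,"dy": 0,"dz": 0,"ax": 0,"ay": 0,"az": -9},{"dx": 0,"dy": 0,"dz": 0,"ax": 0,"ay": 0,"az": -9},{"dx": 0,"dy": 0,"dz": 0,"ax": 0,"ay": 0,"az": -9},{"dx": 0,"dy": 0,"dz": 0,"ax": 0,"ay": 0,"az": -9},{"dx": 0,"dy": 0,"dz": 0,"ax": 0,"ay": 0,"az": -9},{"dx": 0,"dy": 0,"dz": 0,"ax": 0,"ay": 0,"az": -9},{"dx": 0,"dy": 0,"dz": 0,"ax": 0,"ay": 0,"az": -9},{"dx": 0,"dy": 0,"dz": 0,"ax": 0,"ay": 0,"az": -9},{"dx": 0,"dy": 0,"dz": 0,"ax": 0,"ay": 0,"az": -9},{"dx": 0,"dy": 0,"dz": 0,"ax": 0,"ay": 0,"az": -9},{"dx": 0,"dy": 0,"dz": 0,"ax": 0,"ay": 0,"az": 0},{"dx": 0,"dy": 0,"dz": 0,"ax": 0,"ay": 0,"az": 0}]'

```text
time: 24.12
position: [420.9, -275.4, 218.1]
ee_rot: [0.001, 0.253, 0.967, 0.006]
contact_force: [0.1, -0.6, -0.9]
opening: 64.9
gripper_force: 0.0
```

```bash
python3 -c "
from h import *
go(492,-148,100,61)"
```

```text
t 24.12 pos [ 420.86 -275.36  218.11] open 64.9 F [ 0.14 -0.56 -0.95] q [-0.64 -0.26  1.81  0.01  1.59 -1.7 ]
tool y ang 60.687753192257645 tool z [ 0.01  0.01 -1.  ]
shift cm [ 0.03 14.45 11.98]
az -0.3122468077423548
```

```bash
python3 - <<'E'
from h import *
t=cv2.imread("pics/t4.png").max(2);s=cv2.imread("pics/s4.png").max(2);d=np.pi/180
print(t[184:206:2,356:378:2])
for m,a,c in blob(t<115,(350,175,385,215),20):
    print(a,c)
    for g in(55,58,61,64,67): print(g,*ext(m,"top",(np.cos(g*d),np.sin(g*d)),0,66))
for m,a,c in blob(s<180,(328,220,358,262),20):
    print(a,c)
    for g in(58,61,64): print(g,*ext(m,"side",(np.cos(g*d),np.sin(g*d)),0,66))
o=arm.observe();q=o["ee_rot"];R=Rn.from_quat([q[1],q[2],q[3],q[0]]).as_matrix()
print(np.degrees(R.T@np.cross(R[:,2],[0,0,-1.])))
E
```

```text
[[156 159 159 157 157 160 120 143 159 158 159]
 [157 158 157 159 158 126 117 122 133 156 161]
 [157 158 160 157 144 115 120 120 121 115 153]
 [158 156 158 161 106 118 120 118 121 108 157]
 [155 155 161 136 116 119 121 123 120 133 162]
 [157 159 164 110 121 120 121 122 105 162 163]
 [159 161 124 110 123 123 124 119 138 163 160]
 [164 167  69  56  87 118 126 121 163 161 164]
 [162 168  70  55  55  60  90 153 163 163 161]
 [165 164 167 136  66  52 115 162 161 162 160]
 [165 163 162 163 166 125 157 159 159 161 160]]
48 [363.83 199.69]
55 [ 476.15 -144.  ] 24.515510578240537 5.112559480061066
58 [ 476.01 -143.97] 25.332200395311816 4.287654127924554
61 [ 475.81 -143.82] 26.257301240529756 3.6179577519977215
64 [ 475.78 -143.22] 26.328544462027452 2.9462803500380232
67 [ 475.58 -143.27] 25.92355472573768 2.8625468897126893
503 [342.62 243.82]
58 [ 491.25 -147.88] 22.533395660977106 36.22564284115009
61 [ 491.15 -147.81] 22.280901647609127 36.64558095346433
64 [ 491.12 -147.82] 22.508933880736635 36.86813900591551
[ 0.68 -0.02  0.  ]
```

Request:
arm_command --deltas '[{"dx": 0,"dy": 3.6,"dz": 0,"ax": 0.7,"ay": 0,"az": 0},{"dx": 0,"dy": 3.6,"dz": 0,"ax": 0,"ay": 0,"az": 0},{"dx": 0,"dy": 3.6,"dz": 0,"ax": 0,"ay": 0,"az": 0},{"dx": 0,"dy": 3.6,"dz": 0,"ax": 0,"ay": 0,"az": 0},{"dx": 0,"dy": 0,"dz": 3,"ax": 0,"ay": 0,"az": 0},{"dx": 0,"dy": 0,"dz": 3,"ax": 0,"ay": 0,"az": 0},{"dx": 0,"dy": 0,"dz": 3,"ax": 0,"ay": 0,"az": 0},{"dx": 0,"dy": 0,"dz": 2,"ax": 0,"ay": 0,"az": 0},{"dx": 0,"dy": 0,"dz": 0,"ax": 0,"ay": 0,"az": 0},{"dx": 0,"dy": 0,"dz": 0,"ax": 0,"ay": 0,"az": 0}]'

```text
time: 25.38
position: [491.4, -149.9, 109.6]
ee_rot: [0.0, 0.251, 0.968, -0.001]
contact_force: [-0.3, -0.7, -0.5]
opening: 65.1
gripper_force: 0.0
```

```bash
python3 -c "
from h import *
go(491.3,-148,45,61)"
```

```text
t 25.38 pos [ 491.41 -149.87  109.57] open 65.1 F [-0.28 -0.71 -0.53] q [-0.34 -0.19  1.93 -0.    1.4  -1.41]
tool y ang 60.877303038668025 tool z [ 0. -0. -1.]
shift cm [0.11 0.17 6.46]
az -0.12269696133196817
```

Request:
arm_command --deltas '[{"dx": 0.1,"dy": 0.15,"dz": 2.5,"ax": 0,"ay": 0,"az": 0},{"dx": 0,"dy": 0,"dz": 2,"ax": 0,"ay": 0,"az": 0},{"dx": 0,"dy": 0,"dz": 1.4,"ax": 0,"ay": 0,"az": 0},{"dx": 0,"dy": 0,"dz": 0.5,"ax": 0,"ay": 0,"az": 0},{"dx": 0,"dy": 0,"dz": 0,"ax": 0,"ay": 0,"az": 0},{"dx": 0,"dy": 0,"dz": 0,"ax": 0,"ay": 0,"az": 0}]'

```text
time: 26.12
position: [491.1, -148.1, 45.0]
ee_rot: [0.0, 0.251, 0.968, -0.001]
contact_force: [-0.5, -0.1, 0.4]
opening: 65.2
gripper_force: 0.0
```

Request:
arm_command --deltas '[{"dx": 0,"dy": 0,"dz": 0,"ax": 0,"ay": 0,"az": 0},{"dx": 0,"dy": 0,"dz": 0,"ax": 0,"ay": 0,"az": 0},{"dx": 0,"dy": 0,"dz": 0,"ax": 0,"ay": 0,"az": 0},{"dx": 0,"dy": 0,"dz": 0,"ax": 0,"ay": 0,"az": 0},{"dx": 0,"dy": 0,"dz": 0,"ax": 0,"ay": 0,"az": 0},{"dx": 0,"dy": 0,"dz": 0,"ax": 0,"ay": 0,"az": 0}]' --hand 0

```text
time: 26.88
position: [490.7, -148.0, 44.4]
ee_rot: [-0.0, 0.251, 0.968, -0.001]
contact_force: [0.7, 0.2, -0.1]
opening: 25.5
gripper_force: 30.0
```

Gripped across the broad faces, with a 25.5 mm opening. Next I'll lift, turn and carry it to the last cradle.

Request:
arm_command --deltas '[{"dx": 0,"dy": 0,"dz": -2,"ax": 0,"ay": 0,"az": 0},{"dx": 0,"dy": 0,"dz": -4,"ax": 0,"ay": 0,"az": 0},{"dx": 0,"dy": 0,"dz": -4,"ax": 0,"ay": 0,"az": 0},{"dx": 0,"dy": 0,"dz": -2,"ax": 0,"ay": 0,"az": 0},{"dx": 0,"dy": 0,"dz": 0,"ax": 0,"ay": 0,"az": 9.1},{"dx": 0,"dy": 0,"dz": 0,"ax": 0,"ay": 0,"az": 9.1},{"dx": 0,"dy": 0,"dz": 0,"ax": 0,"ay": 0,"az": 9.1},{"dx": 0,"dy": 0,"dz": 0,"ax": 0,"ay": 0,"az": 9.1},{"dx": 0,"dy": 0,"dz": 0,"ax": 0,"ay": 0,"az": 9.1},{"dx": 0,"dy": 0,"dz": 0,"ax": 0,"ay": 0,"az": 9.1}]'

```text
time: 28.12
position: [490.7, -147.7, 164.2]
ee_rot: [-0.0, 0.669, 0.743, -0.001]
contact_force: [0.3, -0.8, -0.4]
opening: 25.9
gripper_force: 30.0
```

Request:
arm_command --deltas '[{"dx": 4,"dy": 0.25,"dz": 0,"ax": 0,"ay": 0,"az": 0},{"dx": 4,"dy": 0.25,"dz": 0,"ax": 0,"ay": 0,"az": 0},{"dx": 4,"dy": 0.25,"dz": 0,"ax": 0,"ay": 0,"az": 0},{"dx": 4,"dy": 0.25,"dz": 0,"ax": 0,"ay": 0,"az": 0},{"dx": 4,"dy": 0.25,"dz": 0,"ax": 0,"ay": 0,"az": 0},{"dx": 3,"dy": 0.2,"dz": 0,"ax": 0,"ay": 0,"az": 0},{"dx": 2,"dy": 0.1,"dz": 0,"ax": 0,"ay": 0,"az": 0},{"dx": 0,"dy": 0,"dz": 0,"ax": 0,"ay": 0,"az": 0},{"dx": 0,"dy": 0,"dz": 0,"ax": 0,"ay": 0,"az": 0}]'

```text
time: 29.25
position: [478.7, 101.9, 163.9]
ee_rot: [0.0, 0.667, 0.745, -0.001]
contact_force: [0.4, 0.1, -0.9]
opening: 25.6
gripper_force: 30.0
```

```bash
python3 -c "
from h import *
go(479.8,105.7,130,6.05)"
```

```text
t 29.25 pos [478.71 101.93 163.94] open 25.6 F [ 0.37  0.12 -0.94] q [ 0.16 -0.27  1.91 -0.    1.51  0.05]
tool y ang 6.313968610003134 tool z [-0. -0. -1.]
shift cm [0.37 0.15 3.39]
az 0.26396861000313265
```

Request:
arm_command --deltas '[{"dx": 0.35,"dy": 0.15,"dz": 2,"ax": 0,"ay": 0,"az": 0.2},{"dx": 0,"dy": 0,"dz": 1.4,"ax": 0,"ay": 0,"az": 0},{"dx": 0,"dy": 0,"dz": 0,"ax": 0,"ay": 0,"az": 0},{"dx": 0,"dy": 0,"dz": 0,"ax": 0,"ay": 0,"az": 0}]'

```text
time: 29.75
position: [479.9, 105.9, 130.1]
ee_rot: [0.0, 0.668, 0.744, -0.001]
contact_force: [0.1, 0.7, -1.0]
opening: 26.0
gripper_force: 30.0
```

```bash
python3 - <<'E'
from h import *
go(479.8,105.7,130,6.05)
s=arm.camera("side")
cv2.imwrite("pics/s5.png",s[:,:,::-1])
ux=np.array([.9944,.1054,0]);c=np.array([479.6,104.7,85])
print("expected bottom front edge",proj("side",c-13*ux+[2,-20,0]),proj("side",c+13*ux+[2,-20,0]))
cv2.imwrite("pics/c6.png",cv2.resize(s[95:195,290:390,::-1],(600,600),interpolation=cv2.INTER_CUBIC))
E
```

```text
t 29.75 pos [479.91 105.86 130.11] open 26.0 F [ 0.12  0.7  -0.98] q [ 0.17 -0.25  1.95 -0.    1.45  0.06]
tool y ang 6.10705205940861 tool z [-0. -0. -1.]
shift cm [-0.01 -0.01  0.01]
az 0.057052059408604805
expected bottom front edge [334.27 165.23] [344.18 164.79]
```

View pics/c6.png

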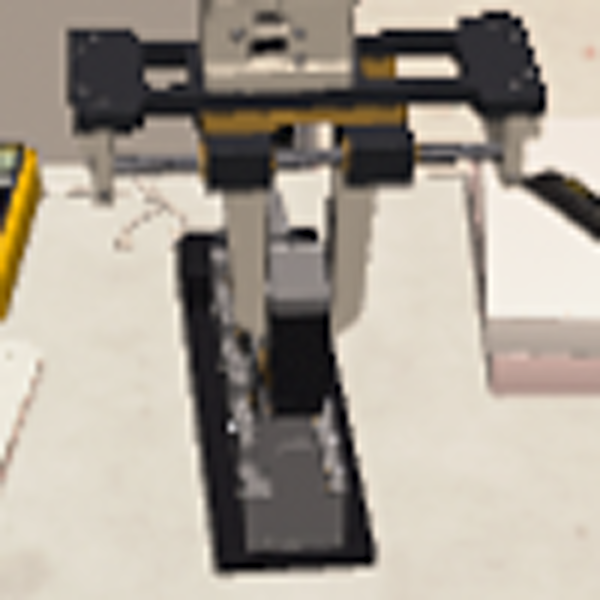

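The held pack's lower edge spans px 334.7–344.3 in x near row 164, against an expected 334.3–344.2, so it is centred over the cradle. I'll lower it.

Request:
arm_command --deltas '[{"dx": 0,"dy": 0,"dz": 1,"ax": 0,"ay": 0,"az": 0},{"dx": 0,"dy": 0,"dz": 1,"ax": 0,"ay": 0,"az": 0},{"dx": 0,"dy": 0,"dz": 0.8,"ax": 0,"ay": 0,"az": 0},{"dx": 0,"dy": 0,"dz": 0.5,"ax": 0,"ay": 0,"az": 0},{"dx": 0,"dy": 0,"dz": 0.4,"ax": 0,"ay": 0,"az": 0},{"dx": 0,"dy": 0,"dz": 0.3,"ax": 0,"ay": 0,"az": 0},{"dx": 0,"dy": 0,"dz": 0,"ax": 0,"ay": 0,"az": 0}]'

```text
time: 30.68
position: [479.6, 106.9, 89.3]
ee_rot: [-0.001, 0.668, 0.744, -0.0]
contact_force: [1.6, 8.5, -2.4]
opening: 25.5
gripper_force: 30.0
```

Request:
arm_command --deltas '[{"dx": 0,"dy": 0,"dz": 0.3,"ax": 0,"ay": 0,"az": 0},{"dx": 0,"dy": 0,"dz": 0.3,"ax": 0,"ay": 0,"az": 0},{"dx": 0,"dy": 0,"dz": 0.2,"ax": 0,"ay": 0,"az": 0},{"dx": 0,"dy": 0,"dz": 0,"ax": 0,"ay": 0,"az": 0}]'

```text
time: 31.18
position: [479.7, 106.8, 81.5]
ee_rot: [-0.001, 0.668, 0.744, -0.0]
contact_force: [0.4, 9.4, -1.0]
opening: 26.0
gripper_force: 30.0
```

Request:
arm_command --deltas '[{"dx": 0.2,"dy": 0,"dz": 0,"ax": 0,"ay": 0,"az": 0},{"dx": 0,"dy": 0,"dz": 0,"ax": 0,"ay": 0,"az": 0},{"dx": 0,"dy": 0,"dz": 0,"ax": 0,"ay": 0,"az": 0}]'

```text
time: 31.55
position: [479.5, 107.8, 81.8]
ee_rot: [0.0, 0.668, 0.744, -0.001]
contact_force: [0.2, 0.7, -1.2]
opening: 25.8
gripper_force: 30.0
```

Sideways force is gone. I'll keep lowering.

Request:
arm_command --deltas '[{"dx": 0.1,"dy": 0,"dz": 0.3,"ax": 0,"ay": 0,"az": 0},{"dx": 0,"dy": 0,"dz": 0.3,"ax": 0,"ay": 0,"az": 0},{"dx": 0,"dy": 0,"dz": 0.3,"ax": 0,"ay": 0,"az": 0},{"dx": 0,"dy": 0,"dz": 0.3,"ax": 0,"ay": 0,"az": 0},{"dx": 0,"dy": 0,"dz": 0.2,"ax": 0,"ay": 0,"az": 0},{"dx": 0,"dy": 0,"dz": 0,"ax": 0,"ay": 0,"az": 0},{"dx": 0,"dy": 0,"dz": 0,"ax": 0,"ay": 0,"az": 0}]'

```text
time: 32.42
position: [479.3, 108.9, 67.9]
ee_rot: [0.0, 0.668, 0.744, -0.001]
contact_force: [-2.1, -0.6, -0.5]
opening: 25.7
gripper_force: 30.0
```

Request:
arm_command --deltas '[{"dx": 0,"dy": 0,"dz": 0.15,"ax": 0,"ay": 0,"az": 0},{"dx": 0,"dy": 0,"dz": 0.1,"ax": 0,"ay": 0,"az": 0},{"dx": 0,"dy": 0,"dz": 0,"ax": 0,"ay": 0,"az": 0},{"dx": 0,"dy": 0,"dz": 0,"ax": 0,"ay": 0,"az": 0}]'

```text
time: 32.92
position: [479.4, 108.9, 65.5]
ee_rot: [0.0, 0.668, 0.744, -0.001]
contact_force: [-2.0, -0.1, 0.4]
opening: 25.8
gripper_force: 30.0
```

Request:
arm_command --deltas '[{"dx": 0,"dy": 0,"dz": 0.1,"ax": 0,"ay": 0,"az": 0},{"dx": 0,"dy": 0,"dz": 0.1,"ax": 0,"ay": 0,"az": 0},{"dx": 0,"dy": 0,"dz": 0,"ax": 0,"ay": 0,"az": 0},{"dx": 0,"dy": 0,"dz": 0,"ax": 0,"ay": 0,"az": 0}]'

```text
time: 33.42
position: [479.5, 108.8, 64.1]
ee_rot: [0.0, 0.668, 0.744, -0.001]
contact_force: [-5.7, -2.5, 9.0]
opening: 26.0
gripper_force: 30.0
```

Request:
arm_command --deltas '[{"dx": 0,"dy": 0,"dz": 0.1,"ax": 0,"ay": 0,"az": 0},{"dx": 0,"dy": 0,"dz": 0,"ax": 0,"ay": 0,"az": 0},{"dx": 0,"dy": 0,"dz": 0,"ax": 0,"ay": 0,"az": 0}]'

```text
time: 33.8
position: [479.7, 108.8, 64.0]
ee_rot: [0.0, 0.668, 0.744, -0.001]
contact_force: [-10.2, -4.1, 18.4]
opening: 25.3
gripper_force: 30.0
```

Request:
arm_command --deltas '[{"dx": 0,"dy": 0,"dz": 0,"ax": 0,"ay": 0,"az": 0},{"dx": 0,"dy": 0,"dz": 0,"ax": 0,"ay": 0,"az": 0},{"dx": 0,"dy": 0,"dz": 0,"ax": 0,"ay": 0,"az": 0},{"dx": 0,"dy": 0,"dz": -2,"ax": 0,"ay": 0,"az": 0},{"dx": 0,"dy": 0,"dz": -4,"ax": 0,"ay": 0,"az": 0},{"dx": 0,"dy": 0,"dz": -4,"ax": 0,"ay": 0,"az": 0},{"dx": -5,"dy": 0,"dz": -2,"ax": 0,"ay": 0,"az": 0},{"dx": -5,"dy": 0,"dz": 0,"ax": 0,"ay": 0,"az": 0},{"dx": -5,"dy": 0,"dz": 0,"ax": 0,"ay": 0,"az": 0},{"dx": -5,"dy": 0,"dz": 0,"ax": 0,"ay": 0,"az": 0},{"dx": -5,"dy": 0,"dz": 0,"ax": 0,"ay": 0,"az": 0},{"dx": 0,"dy": 0,"dz": 0,"ax": 0,"ay": 0,"az": 0}]' --hand 5

```text
time: 35.3
position: [506.2, -142.1, 184.0]
ee_rot: [0.001, 0.67, 0.743, -0.001]
contact_force: [-0.2, 1.0, 0.2]
opening: 50.0
gripper_force: 0.0
```

```bash
python3 - <<'E'
from h import *
s=arm.camera("side");t=arm.camera("top")
cv2.imwrite("pics/s6.png",s[:,:,::-1]);cv2.imwrite("pics/t6.png",t[:,:,::-1])
# expected cap-top centres at z=86 in both views
for y in(75,25,-25,-75):
    p=np.array([471.7,179.3])+y*np.array([-.1054,.9944]); print(y,proj("top",(*p,86)),proj("side",(*p,86)))
cv2.imwrite("pics/c7.png",np.hstack([cv2.resize(t[175:225,185:295,::-1],(528,240),interpolation=cv2.INTER_CUBIC),cv2.resize(s[120:195,310:370,::-1],(192,240),interpolation=cv2.INTER_CUBIC)]))
E
```

```text
75 [213.62 196.67] [333.23 129.92]
25 [232.77 195.18] [334.88 139.38]
-25 [251.9  193.69] [336.63 149.45]
-75 [271.  192.2] [338.5  160.18]
```

View pics/c7.png

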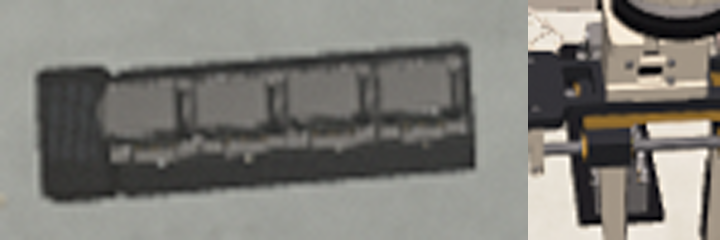

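The top view shows all four caps in an even row at about (214,197), (233,197), (253,195) and (272,194), all at the same height and upright. The gripper is clear, so I'm handing in.

```bash
python3 -c "
from plant import arm
print(arm.sign_off())"
```

```text
the job is handed in; nothing more can be done
None
```

I put a spare in each of the two empty cradles, contact end down and pushed onto the pocket floor, with the charging packs and bystanders left where they were, and handed the job in at about 35 s; no verdict came back.

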